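# Load the creaser spindle and hold the stock to the sprung fence

### The arm

A 6-joint arm with a two-finger parallel gripper is mounted at the origin on the work surface. World frame = base frame: x ahead of the robot, y to its left, z up, the work surface at z = 0. Lengths are in mm, angles in rad, forces in N, time in s.
With the tool pointing down it reaches from about 300 to 775 mm from the base axis. Payload 14.6 kg.
Tool frame: the origin (TCP) lies at the centre of the arm's flange, where the gripper is bolted on; the fingertips stand 173 mm ahead of it and the grasp point (between the pads) lies 155 mm ahead of it; z points along the fingers, y is the line along which they close (so a half turn about z gives the same grasp; the last joint's range is limited). The gripper opens to 85 mm and grips with 20 to 120 N. Pads are 22 mm wide; open, the fingers measure 114 mm over their backs; the gripper's body (76 mm by 85 mm) begins 54 mm behind the grasp point. The pads swing forward as they close: fully open they stand 13 mm farther back than shut.
Start: joints at [-1.349, 0.3, 1.521, -0, 1.321, -0.067], TCP at [156.635, -527.216, 404.681] pointing down, gripper open.
Joint ranges: [-3.03, 3.03], [-0.79, 2.21], [0.23, 2.52], [-1.04, 4.18], [0, 3.07], [-2.55, 2.55]. Speed limits (rad/s): [2.22, 2.22, 2.57, 3.14, 3.14, 3.14].

### API

Orientations are given as a 3x3 rotation matrix whose columns are the frame's x, y, z axes.
In Python, from workcell import robot, eyes, ticket, finder gives the robot as it stands.
- The arm moves only by the tool arm_command, never from a script. Its arguments are lists of equal length, an entry for each row: "grip": the opening, from 0 (shut) to 1 (fully open); "delta_pos": the shift along the tool's x, y, z in cm, a list of three; "turn": the turn, a rotation vector about the tool's x, y, z in rad, a list of three. A call has 1 to 8 rows; each row is the pose to reach, as a shift and turn from the pose commanded when the call began, along the tool's axes at that moment; what a row does not reach only later rows make up. A row lasts 1/12 s, in which the tool goes at most 41.7 mm and 7.16 degrees, less where a joint would pass 70% of its speed; a pose out of reach is approached as far as the arm can. A call with a gripper value outside its range is refused whole. The fingers move at their own pace and stop on an object; "squeeze" is the grip in N (left out, the last holds). Time passes only in rows, so rows that repeat a pose let the fingers close. It gives the time, the measured TCP pose, the force, the opening and the grip force at its end, in the units of the state.
- robot.state(): the state, without advancing time (a new reading comes with each control period).
- eyes.read_camera(name): name is "scene" or "top"; returns a dict with "img" (420x560x3 uint8, red, green, blue), "range_z" (420x560 float32, mm along the optical axis (not along the pixel's ray), 0 where there is no reading), "fx", "fy", "cx", "cy" (pixels), "R" (3x3) and "t" (3): a world point X has camera coordinates R X + t. Camera axes: x right, y down, z forward; pixel columns grow to the right and rows downward; lengths in mm; the calibration is good to about 2 mm. A picture is of the moment at which its call begins.
- ticket.finish_job(): hands the job in; it is judged then, once.
Trained networks look in the newest picture that a camera, given by its name, has taken for a name from the list of things; names that differ only in an ending like _2 or _b are one class to them, and where a whole thing is asked for, a point or a joint stands for the part that bears it (a point fixed in the world has none). Each returns a list of dicts, best first, with "conf" (0 to 1); they miss things now and then, are a little off and sometimes report something else, mostly with a low value. They report only what shows in the picture. A call takes as long as a camera call.
- finder.spot_in(camera, target): "centre" ([column, row] in pixels, amid what is visible of it).
- finder.outline_of(camera, target): "pixels" (420x560 bool, what is visible of it) and "centre" ([column, row] in pixels, amid what is visible of it).
- finder.spot_point(camera, target): "centre" ([column, row] in pixels: a listed point, or the origin of a listed thing).
The state is a dict: "t": time; "joint_pos": joint angles; "joint_velocities": joint speeds; "joint_efforts": joint torques, N m; "position": TCP position; "eef_rot": TCP orientation; "force": force on the tool from outside, world axes, zero at the start; "torque": the same for the moment, N m; "finger_gap": finger opening in mm; "grip_force": force on a finger pad.
Only numpy, scipy, OpenCV 4.12 (cv2) and the standard library are available. Lean on these libraries where they do the work, as an engineer would, in place of code of your own. Each camera call takes 0.05 s, during which the arm holds its last target. There are 200 camera calls.

### The job

Thread the wide brass wheel and then the small brass collar over the upright steel spindle of the wooden stock, each fully home and let go. Then hold or push the stock by its plain end so that its front end presses square against the sprung wooden fence, flat on the jig's bed, with a steady push of about 10 N, which drives the fence back about half its travel; never drive the fence to its end stop. Finish while still holding that push, with the hand clear of the spindle and rings so that a colleague can fit the nut, and leave the tin, jar and mallet alone.

Things in the scene. Friction and masses are not known exactly. Their poses are not given: they have to be found in the camera images.
- jig: Assembly jig fixed to the bench: plywood bed 140 (x) x 360 (y) x 15 mm, top of the bed 15 mm above its origin, which is the centre of its underside. Its own +y is the push direction, towards the fence. A fixed dark wooden back block 45 mm high stands at y 157 to 175 mm, behind the fence.
- fence (a joint): Slide of the sprung fence along the jig's +y: 0 when not pressed (it rests there), 0.040 m at its end stop. Springs of 500 N/m without preload: 0.020 m is half the travel and 10 N.
- fence_face (a point): The fence is a pale wooden plate 120 (x) x 18 (y) x 44 mm high across the bed, on two guide rods with springs, sliding only along the jig's +y. This point is the middle of its front face (the face towards the stock), 33 mm above the jig's underside, 18 mm above the bed. At jig y = 85 mm when not pressed; moves with the fence. Axes as the jig's.
- stock: Loose dark hardwood bar, 36 (x) x 160 (y) x 36 mm high, 0.3 to 0.5 kg, two thin brass bands; lies on the jig's bed, its front (+y) end towards the fence, 30 to 55 mm away from it. Origin: centre of its underside. A steel spindle, 10 mm diameter, stands on its top 45 mm in front of (+y) the origin; it rises 42 mm above the top, its upper 8 mm tapering to 4 mm diameter.
- spindle_seat (a point): Foot of the spindle, on its axis at the stock's top surface (36 mm above the stock's underside). Axes as the stock's. With the wheel fully home its centre is 7 mm above this point, and the collar's centre then 22 mm.
- stock_end (a point): Where to hold the stock: centre of the bar's section (18 mm below its top and above its underside) at its plain end, 45 mm behind (-y) the stock's origin, 35 mm from its rear end. The bar is 36 mm wide here. Axes as the stock's.
- stock_front (a point): Middle of the stock's front end face, 18 mm above its underside; this face goes against the fence.
- wheel_center (a point): Centre, half-way up, of the wide brass wheel: flat ring, outer diameter 48 mm, hole 13 mm, 14 mm thick, 0.18 kg, lying flat on the bench. Its z is its axis.
- wheel: The same wheel; origin: centre of its underside.
- collar_center (a point): Centre, half-way up, of the small brass collar: ring, outer diameter 32 mm, hole 13 mm, 16 mm high, 0.09 kg, lying flat on the bench. Its z is its axis.
- collar: The same collar; origin: centre of its underside.
- tin: Bystander: closed tin, 84 mm diameter, 60 mm high, on the bench. Origin: centre of its underside.
- jar: Bystander: small amber glass jar with a black cap, 50 mm diameter, 65 mm high. Origin: centre of its underside.
- mallet: Bystander: wooden mallet lying on the bench. Origin: on the underside of the lying tool, near the middle of its length.

How it is judged:
By the outcome, as a careful person would: the job done as asked, in the order asked, and still so for the second after the job is handed in, while the arm keeps its last pose, push and grip.
It also fails if it takes over 72 s, if anything falls off the work surface, if the arm or the gripper's body presses on something with over 40 N, if the wrist force passes 120 N, or if a joint passes its speed limit or range.

## Working session

There is one attempt and no reset: what is moved stays moved. The work goes in short steps, Python scripts to look and compute and a tool call to move; the robot and the scene stay as the last step left them, time stands still between calls to the robot, and variables do not carry over. Pictures are saved under pics/ and viewed, at most 10 in all, crops included, and the job is handed in when it is done.

Besides the shell and the picture viewer there is one more tool, called as name(argument=value, ...) on one line, values as JSON. arm_command: Moves the arm, as the interface text tells. Its arguments: {"type":"object","properties":{"grip":{"type":"array"},"delta_pos":{"type":"array"},"turn":{"type":"array"},"squeeze":{"type":"number"}},"required":["grip","delta_pos","turn"]}

```bash
ls; mkdir -p pics
cat > h.py <<'E'
import numpy as np, cv2
from workcell import robot, eyes, ticket, finder
def world(c,px,z=None):
    """pixel -> world: by plane height z, or by depth"""
    u,v=px; r=np.array([(u-c['cx'])/c['fx'],(v-c['cy'])/c['fy'],1.])
    R,t=np.array(c['R']),np.array(c['t']); o=-R.T@t; d=R.T@r
    if z is None:
        w=c['range_z'][int(round(v))-1:int(round(v))+2,int(round(u))-1:int(round(u))+2]; s=np.median(w[w>0]) if (w>0).any() else 0
    else: s=(z-o[2])/d[2]
    return o+s*d
def cloud(c,mask):
    v,u=np.nonzero(mask&(c['range_z']>0)); s=c['range_z'][v,u]
    p=np.stack([(u-c['cx'])/c['fx']*s,(v-c['cy'])/c['fy']*s,s],1)
    return (p-np.array(c['t']))@np.array(c['R'])
E
python3 - <<'E'
from h import *
np.set_printoptions(precision=1,suppress=True)
ims=[]
for cam in('top','scene'):
    c=eyes.read_camera(cam); cv2.imwrite(f'pics/{cam}0.png',c['img'][:,:,::-1])
    print(cam,'cam at',-np.array(c['R']).T@np.array(c['t']),c['fx'])
    for n in['jig','stock','spindle_seat','stock_end','stock_front','fence_face','wheel_center','collar_center','tin','jar','mallet']:
        r=finder.spot_point(cam,n)
        for q in r[:2]: 
            if q['conf']>.2: print(n,round(q['conf'],2),q['centre'],world(c,q['centre']))
s=robot.state();print(s['position'],s['eef_rot'],s['finger_gap'],s['force'],s['t'])
E
```

```text
pics
top cam at [ 434.8  -98.2 1155.9] 488.1395910069724
jig 0.66 [162.8, 222.2] [521.4 188.7  49.3]
stock 0.89 [174.1, 225.7] [513.8 162.   50.9]
spindle_seat 0.56 [153.6, 215.4] [535.7 208.   58.8]
stock_end 0.58 [193.6, 233.8] [496.2 116.5  51.2]
stock_front 0.95 [141.7, 211.1] [546.1 238.7  48.9]
fence_face 0.87 [126.8, 211.6] [546.7 281.4  24.4]
wheel_center 0.54 [342.3, 259.7] [ 445.1 -225.3   11.9]
collar_center 0.64 [347.9, 201.0] [ 582.5 -237.1   15.2]
tin 0.64 [349.4, 130.8] [ 739.5 -234.5   57.9]
jar 0.95 [407.3, 292.1] [ 376.9 -362.2   63.9]
jar 0.43 [152.7, 217.7] [529.4 206.4  70.9]
mallet 0.81 [427.6, 189.1] [ 612.9 -421.3   22.2]
scene cam at [1458.2 -202.8  774.4] 526.4523036103365
jig 0.69 [391.1, 212.2] [553.4 194.2  13.9]
jig 0.41 [396.3, 194.8] [538.8 206.7  51.8]
stock 0.84 [376.2, 202.7] [534.5 162.6  31.4]
spindle_seat 0.95 [397.3, 190.7] [536.1 208.8  61.2]
spindle_seat 0.33 [210.2, 238.7] [ 579.1 -224.5   15.8]
stock_end 0.98 [353.8, 195.3] [516.5 113.1  45.7]
stock_front 0.77 [407.2, 200.8] [558.6 226.4  46.7]
stock_front 0.56 [204.6, 302.1] [ 789.6 -243.    46.7]
fence_face 0.91 [427.0, 199.8] [550.6 278.2  37.1]
fence_face 0.65 [144.1, 196.9] [ 396.  -375.1   13.9]
wheel_center 0.8 [205.2, 203.3] [ 436.7 -229.8    6.4]
collar_center 0.69 [209.1, 245.0] [ 598.8 -227.9   15.3]
tin 0.7 [204.3, 300.2] [ 788.7 -243.1   50.8]
jar 0.8 [146.8, 196.0] [ 395.2 -368.5   15.2]
mallet 0.69 [112.6, 266.6] [ 638.3 -426.5   20.7]
[ 156.6 -527.2  404.7] [[ 1.   0.3  0. ]
 [ 0.3 -1.   0. ]
 [ 0.  -0.  -1. ]] 85.53376684423776 [ 0.   1.  -0.9] 1.2
```

View pics/top0.png

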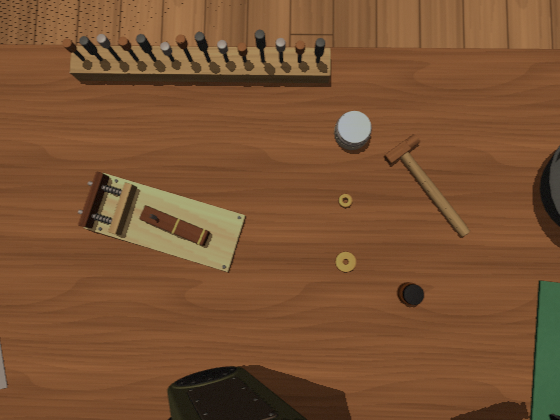

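View pics/scene0.png

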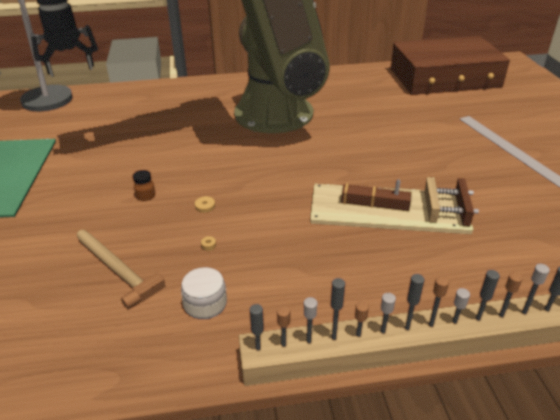

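Run:
```python
from h import *
np.set_printoptions(precision=1,suppress=True)
for cam in('top','scene'):
    c=eyes.read_camera(cam)
    for n,zlo,zhi in[('wheel',8,22),('collar',10,24),('stock',46,56),('jig',10,19)]:
        r=finder.outline_of(cam,n)
        if not r: print(cam,n,'none');continue
        p=cloud(c,r[0]['pixels']); q=p[(p[:,2]>zlo)&(p[:,2]<zhi)]
        rect=cv2.minAreaRect(q[:,:2].astype(np.float32))
        print(cam,n,round(r[0]['conf'],2),len(p),'medz',np.median(q[:,2]),'circle',cv2.minEnclosingCircle(q[:,:2].astype(np.float32)),'rect',rect, 'mean',q.mean(0))
    p=cloud(c,np.ones((420,560),bool))
    k=(abs(p[:,0]-536)<40)&(abs(p[:,1]-208)<40)&(p[:,2]>68)&(p[:,2]<98)
    print('spindle',k.sum(),p[k].mean(0),p[k].max(0),p[k].min(0))
```

```text
top wheel 0.69 277 medz 13.154300202856007 circle ((441.64593505859375, -230.2163543701172), 22.74039077758789) rect ((441.0853576660156, -230.29725646972656), (42.161712646484375, 43.38948059082031), 46.91916275024414) mean [ 441.3 -230.7   13.4]
top collar 0.6 1117 medz 15.153355892265514 circle ((501.97698974609375, 136.39730834960938), 50.034664154052734) rect ((504.0020446777344, 135.5668182373047), (94.97484588623047, 38.177555084228516), 69.65119934082031) mean [496.6 113.3  15.6]
top stock 0.59 1072 medz 50.02848765858647 circle ((519.0282592773438, 164.48184204101562), 80.05498504638672) rect ((516.0227661132812, 165.48898315429688), (158.78118896484375, 35.9238395690918), 68.80953979492188) mean [515.  163.1  50.2]
top jig 0.75 8312 medz 14.050046597778216 circle ((526.9925537109375, 196.6038818359375), 191.0394744873047) rect ((526.5733032226562, 196.06521606445312), (358.18365478515625, 139.94656372070312), 74.48869323730469) mean [519.4 171.4  14.1]
spindle 22 [532.3 205.9  81.3] [537.  212.1  89.1] [527.4 203.2  68.1]
scene wheel 0.64 266 medz 12.806317376218015 circle 
[... 259 characters left out ...]
012451171875, -230.96261596679688), 17.685415267944336) rect ((585.98388671875, -230.697021484375), (30.888874053955078, 32.25941848754883), 60.279998779296875) mean [ 587.4 -230.6   14.4]
scene stock 0.75 163 medz nan circle ((0.0, 0.0), 0.0) rect ((0.0, 0.0), (0.0, 0.0), 0.0) mean [nan nan nan]
scene jig 0.77 5272 medz 14.531480295557092 circle ((531.9371337890625, 195.2106170654297), 189.18206787109375) rect ((528.8689575195312, 194.91531372070312), (357.3962097167969, 145.9315643310547), 74.5284652709961) mean [546.4 174.7  14.5]
spindle 38 [536.1 205.6  81. ] [539.8 210.7  92.6] [529.7 200.9  68.8]
  return _methods._mean(a, axis=axis, dtype=dtype,
  ret = ret.dtype.type(ret / rcount)
<stdin>:10: RuntimeWarning: Mean of empty slice.
  ret = um.true_divide(
```

The top view shows the stock tilted about 6° against the jig (stock at pixel 174,226; fence at 125,210). The wheel is at (346,262) and the collar at (345,200), both lying free. Next I refine the positions and plan the approach.

```bash
cat >> h.py <<'E'
from scipy.spatial.transform import Rotation as Rn
def near(c,xy,r,zlo,zhi):
    p=cloud(c,np.ones((420,560),bool)); return p[(np.hypot(p[:,0]-xy[0],p[:,1]-xy[1])<r)&(p[:,2]>zlo)&(p[:,2]<zhi)]
def move(xy,ztip,yang):
    """delta (cm) and turn in tool axes for nominal fingertip (173 mm) at xy,ztip, tool y at world angle yang deg, pointing down"""
    s=robot.state(); R0=np.array(s['eef_rot']); a=np.radians(yang); y=np.array([np.cos(a),np.sin(a),0]); z=np.array([0,0,-1.])
    R1=np.stack([np.cross(y,z),y,z],1); d=np.array([xy[0],xy[1],ztip+173.])-np.array(s['position'])
    print('t',round(s['t'],2),'delta cm',np.round(R0.T@d/10,2),'turn',np.round(Rn.from_matrix(R0.T@R1).as_rotvec(),3))
E
python3 - <<'E'
from h import *
np.set_printoptions(precision=1,suppress=True)
for cam in('top','scene'):
    c=eyes.read_camera(cam)
    for n,xy,h,r in[('wheel',(442,-231),14,35),('collar',(584,-232),16,28)]:
        q=near(c,xy,r,h-4,h+6); f=q[:,:2].astype(np.float32)
        print(cam,n,len(q),q.mean(0),'mid',(q.max(0)+q.min(0))/2,q.max(0)-q.min(0))
        if cam=='top':
          px=world; 
          hsv=cv2.cvtColor(c['img'],cv2.COLOR_RGB2HSV)
          P=np.array(c['R'])@np.array([*xy,h])+np.array(c['t']); u,v=c['fx']*P[0]/P[2]+c['cx'],c['fy']*P[1]/P[2]+c['cy']
          m=cv2.inRange(hsv,(18,90,110),(35,255,255)); w=np.zeros_like(m); cv2.circle(w,(int(u),int(v)),16,255,-1); m&=w
          m=cv2.morphologyEx(m,cv2.MORPH_CLOSE,np.ones((5,5)));ct=max(cv2.findContours(m,0,2)[0],key=cv2.contourArea);(e,rad)=cv2.minEnclosingCircle(ct);M=cv2.moments(ct)
          print(' colour',world(c,e,h),rad*1140/488,world(c,(M['m10']/M['m00'],M['m01']/M['m00']),h))
s=robot.state();print(np.round(s['eef_rot'],4))
move((442,-231),60,-21)
E
```

```text
top wheel 283 [ 441.6 -230.9   13.5] mid [ 441.2 -231.2   15. ] [44.1 46.5  9.9]
 colour [ 441.2 -232.2   14. ] 23.454018069095298 [ 441.5 -232.2   14. ]
top collar 105 [ 585.2 -229.5   15.5] mid [ 584.9 -229.1   16.4] [28.7 30.5  8.6]
 colour [ 585.8 -230.2   16. ] 15.184660153310807 [ 585.4 -229.7   16. ]
scene wheel 188 [ 443.8 -232.4   13.2] mid [ 441.7 -231.3   14.1] [50.2 45.5  8.2]
scene collar 106 [ 587.1 -230.8   15.1] mid [ 587.7 -230.8   15.8] [33.4 28.8  6.8]
[[ 1.   0.3  0. ]
 [ 0.3 -1.   0. ]
 [ 0.  -0.  -1. ]]
t 1.8 delta cm [ 35.8 -20.3  17.2] turn [-0.  -0.  -0.9]
```

Run:
```python
from h import *
move((441.8,-231.5),50,-21)
```

```text
t 1.8 delta cm [ 35.76 -20.22  18.17] turn [-0.    -0.    -0.915]
```

arm_command(grip=[1, 1, 1, 1, 1, 1, 1, 1], delta_pos=[[4, -2.3, 1], [8, -4.5, 2], [12, -6.8, 4], [16, -9, 6], [20, -11.3, 8], [24, -13.5, 10], [27, -15.5, 12], [30, -17.5, 13]], turn=[[0, 0, -0.12], [0, 0, -0.24], [0, 0, -0.36], [0, 0, -0.48], [0, 0, -0.6], [0, 0, -0.72], [0, 0, -0.84], [0, 0, -0.915]], squeeze=40)

```text
t: 2.47
position: [371.4, -299.8, 287.9]
eef_rot: [[0.353, 0.936, 0.0], [0.936, -0.353, -0.0], [-0.0, 0.0, -1.0]]
force: [0.8, -1.0, 0.1]
finger_gap: 85.2
grip_force: 0.0
```

Run:
```python
from h import *
move((441.8,-231.5),15,-21)
s=robot.state();print(s['position'],s['finger_gap'])
```

```text
t 2.47 delta cm [8.87 4.18 9.99] turn [0.    0.    0.006]
[ 371.43020819 -299.75652489  287.87681831] 85.1568132550103
```

arm_command(grip=[1, 1, 1, 1, 1, 1, 1, 1], delta_pos=[[4, 1.8, 3], [7, 3.4, 5], [8.9, 4.2, 7.5], [8.9, 4.2, 10.5], [8.9, 4.2, 11.3], [8.9, 4.2, 11.3], [8.9, 4.2, 11.3], [8.9, 4.2, 11.3]], turn=[[0, 0, 0], [0, 0, 0], [0, 0, 0], [0, 0, 0], [0, 0, 0], [0, 0, 0], [0, 0, 0], [0, 0, 0]])

```text
t: 3.13
position: [441.8, -234.2, 177.5]
eef_rot: [[0.36, 0.933, 0.002], [0.933, -0.36, -0.001], [-0.0, 0.002, -1.0]]
force: [0.1, -0.5, 0.6]
finger_gap: 85.5
grip_force: 0.0
```

Run:
```python
from h import *
move((441.8,-231.5),2,-21)
```

```text
t 3.13 delta cm [ 0.26 -0.1   0.25] turn [ 0.002  0.    -0.002]
```

arm_command(grip=[1, 1, 0.3, 0.3, 0.3, 0.3, 0.3, 0.3], delta_pos=[[0.25, -0.1, 0.2], [0.25, -0.1, 0.2], [0.25, -0.1, 0.2], [0.25, -0.1, 0.2], [0.25, -0.1, 0.2], [0.25, -0.1, 0.2], [0.25, -0.1, 0.2], [0.25, -0.1, 0.2]], turn=[[0, 0, 0], [0, 0, 0], [0, 0, 0], [0, 0, 0], [0, 0, 0], [0, 0, 0], [0, 0, 0], [0, 0, 0]])

```text
t: 3.8
position: [441.8, -230.7, 174.4]
eef_rot: [[0.359, 0.933, 0.0], [0.933, -0.359, -0.0], [-0.0, 0.0, -1.0]]
force: [-4.0, 1.0, 10.3]
finger_gap: 46.4
grip_force: 39.4
```

Run:
```python
from h import *
move((441.8,-231.5),2,-21)
s=robot.state();print(s['position'],s['finger_gap'],s['grip_force'])
for cam in('top','scene'):
    c=eyes.read_camera(cam);cv2.imwrite(f'pics/{cam}1.png',cv2.resize(c['img'][150:290,130:400] if cam=='top' else c['img'][150:290,130:400],None,fx=2.9,fy=2.9)[:,:,::-1])
```

```text
t 3.8 delta cm [-0.07  0.03 -0.06] turn [ 0.     0.    -0.001]
[ 441.79961666 -230.74191732  174.40267286] 46.37448243472618 39.40379443578422
```

View pics/scene1.png

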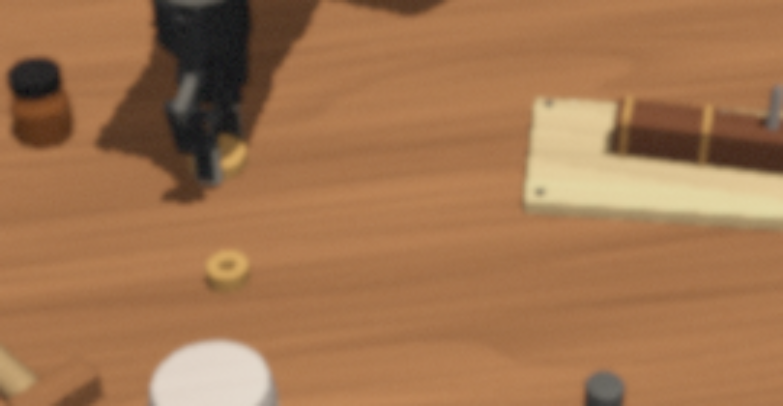

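Run:
```python
from h import *
move((532.7,208.0),1.4+118,-21.2)
```

```text
t 3.9 delta cm [ 44.21  -7.26 -11.8 ] turn [0.    0.    0.003]
```

arm_command(grip=[0.3, 0.3, 0.3, 0.3, 0.3, 0.3, 0.3, 0.3], delta_pos=[[0, 0, -3], [0.5, 0, -6], [3, -0.5, -9], [6.5, -1.1, -11.8], [10, -1.7, -11.8], [14, -2.3, -11.8], [18, -3, -11.8], [22, -3.6, -11.8]], turn=[[0, 0, 0], [0, 0, 0], [0, 0, 0], [0, 0, 0], [0, 0, 0], [0, 0, 0], [0, 0, 0], [0, 0, 0]])

```text
t: 4.57
position: [486.9, -10.5, 291.9]
eef_rot: [[0.359, 0.933, 0.0], [0.933, -0.359, 0.0], [0.0, 0.0, -1.0]]
force: [0.1, -1.5, -1.8]
finger_gap: 46.6
grip_force: 42.2
```

arm_command(grip=[0.3, 0.3, 0.3, 0.3, 0.3, 0.3, 0.3, 0.3], delta_pos=[[3.5, -0.6, 0], [7, -1.2, 0], [10.5, -1.8, 0], [14, -2.4, 0], [17, -2.9, 0], [20, -3.3, 0], [22, -3.6, 0], [22.2, -3.6, 0]], turn=[[0, 0, 0], [0, 0, 0], [0, 0, 0], [0, 0, 0], [0, 0, 0], [0, 0, 0], [0, 0, 0], [0, 0, 0]])

```text
t: 5.23
position: [533.1, 210.8, 291.4]
eef_rot: [[0.356, 0.934, -0.0], [0.934, -0.356, 0.0], [0.0, -0.0, -1.0]]
force: [-1.1, 0.2, -2.0]
finger_gap: 46.3
grip_force: 42.2
```

Run:
```python
from h import *
move((532.7,208.0),1.4+100,-21.2)
ims=[]
for cam,(u,v) in(('top',(155,215)),('scene',(397,180))):
    c=eyes.read_camera(cam)
    q=finder.outline_of(cam,'wheel'); print([(round(a['conf'],2),a['centre'],a['pixels'].sum(), np.median(cloud(c,a['pixels']),0)) for a in q[:2]])
    ims.append(cv2.resize(c['img'][v-45:v+45,u-55:u+55],None,fx=3.6,fy=3.6,interpolation=2))
    q=near(c,(532,207),20,80,99); print(len(q),q.mean(0) if len(q) else '')
cv2.imwrite('pics/w1.png',np.hstack(ims)[:,:,::-1])
```

```text
t 5.23 delta cm [-0.28  0.06  1.7 ] turn [-0.    -0.     0.006]
[(0.49, [147.7, 214.5], np.int64(162), array([532.02181344, 197.57174333, 129.43234577]))]
0 
[(0.67, [392.8, 168.1], np.int64(115), array([540.28739097, 191.7812608 , 129.48681458]))]
20 [535.72460626 205.61430694  86.45053989]
```

View pics/w1.png

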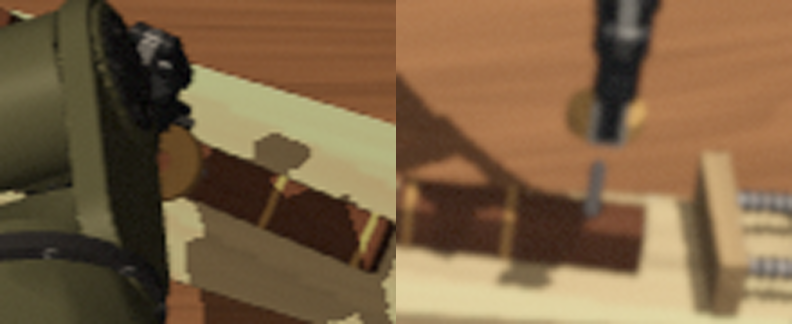

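arm_command(grip=[0.3, 0.3, 0.3], delta_pos=[[0, 0, 0.5], [0, 0, 1.0], [0, 0, 1.2]], turn=[[0, 0, 0], [0, 0, 0], [0, 0, 0]])

```text
t: 5.68
position: [533.0, 207.1, 278.7]
eef_rot: [[0.36, 0.933, -0.001], [0.933, -0.36, -0.0], [-0.001, -0.001, -1.0]]
force: [-0.2, 0.2, -2.9]
finger_gap: 46.2
grip_force: 42.2
```

Run:
```python
from h import *
move((532.7,208.0),1.4+84,-21.2)
```

```text
t 5.68 delta cm [ 0.08 -0.06  2.03] turn [-0.001  0.001  0.002]
```

arm_command(grip=[0.3, 0.3, 0.3, 0.3, 0.3, 0.3, 0.3, 0.3], delta_pos=[[0.06, -0.05, 0.3], [0.06, -0.05, 0.6], [0.06, -0.05, 0.9], [0.06, -0.05, 1.2], [0.06, -0.05, 1.5], [0.06, -0.05, 1.7], [0.06, -0.05, 1.9], [0.06, -0.05, 2.0]], turn=[[0, 0, 0], [0, 0, 0], [0, 0, 0], [0, 0, 0], [0, 0, 0], [0, 0, 0], [0, 0, 0], [0, 0, 0]])

```text
t: 6.35
position: [532.9, 208.5, 259.5]
eef_rot: [[0.359, 0.933, -0.0], [0.933, -0.359, -0.0], [-0.0, -0.0, -1.0]]
force: [0.2, 0.4, -2.2]
finger_gap: 45.8
grip_force: 42.2
```

arm_command(grip=[0.3, 0.3, 0.3, 0.3], delta_pos=[[0, 0, 0.2], [0, 0, 0.4], [0, 0, 0.6], [0, 0, 0.6]], turn=[[0, 0, 0], [0, 0, 0], [0, 0, 0], [0, 0, 0]])

```text
t: 6.68
position: [532.8, 208.5, 253.3]
eef_rot: [[0.359, 0.933, -0.001], [0.933, -0.359, -0.0], [-0.0, -0.0, -1.0]]
force: [0.3, 0.5, -1.5]
finger_gap: 46.4
grip_force: 42.2
```

arm_command(grip=[0.3, 0.3, 0.3, 0.3, 0.3, 0.3, 0.3, 0.3], delta_pos=[[0, 0, 0.4], [0, 0, 0.8], [0, 0, 1.2], [0, 0, 1.6], [0, 0, 2.0], [0, 0, 2.3], [0, 0, 2.5], [0, 0, 2.6]], turn=[[0, 0, 0], [0, 0, 0], [0, 0, 0], [0, 0, 0], [0, 0, 0], [0, 0, 0], [0, 0, 0], [0, 0, 0]])

```text
t: 7.35
position: [532.8, 208.5, 227.3]
eef_rot: [[0.359, 0.933, -0.0], [0.933, -0.359, -0.0], [-0.0, -0.0, -1.0]]
force: [0.2, -0.6, -2.0]
finger_gap: 46.2
grip_force: 42.2
```

arm_command(grip=[0.3, 0.3, 0.8, 0.8, 0.8, 0.8, 0.8, 0.8], delta_pos=[[0, 0, 0.15], [0, 0, 0.25], [0, 0, 0.2], [0, 0, 0.2], [0, 0, 0.2], [0, 0, -0.2], [0, 0, -2], [0, 0, -5]], turn=[[0, 0, 0], [0, 0, 0], [0, 0, 0], [0, 0, 0], [0, 0, 0], [0, 0, 0], [0, 0, 0], [0, 0, 0]])

```text
t: 8.02
position: [532.4, 208.3, 276.1]
eef_rot: [[0.359, 0.933, -0.005], [0.933, -0.359, -0.001], [-0.003, -0.004, -1.0]]
force: [0.3, 0.9, 0.2]
finger_gap: 68.2
grip_force: 0.0
```

Run:
```python
from h import *
c=eyes.read_camera('scene'); q=near(c,(532,207),35,60,75); print(len(q),q.mean(0),np.percentile(q[:,2],[10,50,90]),q.min(0),q.max(0))
cv2.imwrite('pics/w2.png',cv2.resize(c['img'][140:240,330:480],None,fx=4,fy=4,interpolation=2)[:,:,::-1])
move((585.6,-230),120,-21)
```

```text
211 [536.79314512 205.02389318  64.88722585] [62.10719414 64.65520515 66.68265186] [509.2723651  182.44116016  60.12669939] [558.91676323 229.17254655  74.91955011]
t 8.07 delta cm [-39.09  20.6   -0.95] turn [ 0.004 -0.003 -0.   ]
```

View pics/w2.png

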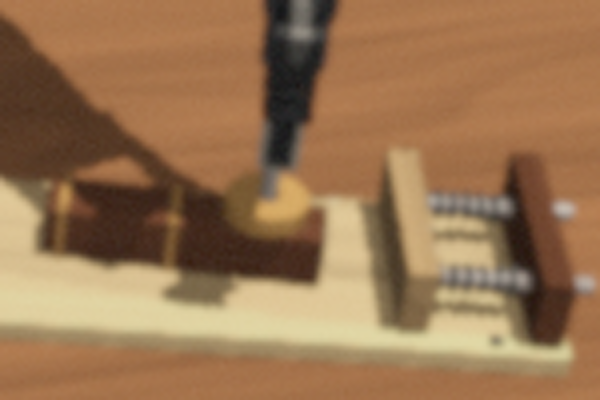

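The wheel sits flat around the spindle at crop (268,203), with its top at z≈65, so it is fully home. Next is the collar.

arm_command(grip=[0.8, 0.8, 0.8, 0.8, 0.8, 0.8, 0.8, 0.8], delta_pos=[[-0.5, 0.2, -2.5], [-4, 2.1, -3], [-7.5, 4, -3], [-11, 5.8, -3], [-14.5, 7.6, -3], [-18, 9.5, -3], [-21.5, 11.3, -3], [-25, 13.2, -3]], turn=[[0.004, -0.003, 0], [0.004, -0.003, 0], [0.004, -0.003, 0], [0.004, -0.003, 0], [0.004, -0.003, 0], [0.004, -0.003, 0], [0.004, -0.003, 0], [0.004, -0.003, 0]])

```text
t: 8.73
position: [566.2, -74.1, 308.4]
eef_rot: [[0.359, 0.933, -0.004], [0.933, -0.359, -0.002], [-0.003, -0.003, -1.0]]
force: [1.2, -0.2, 0.2]
finger_gap: 68.1
grip_force: 0.0
```

Run:
```python
from h import *
move((585.6,-230),30,-21.2)
```

```text
t 8.73 delta cm [-13.82   7.44  10.55] turn [-0.003  0.003  0.003]
```

arm_command(grip=[0.8, 0.8, 0.8, 0.8, 0.8, 0.8, 0.8, 0.8], delta_pos=[[-3.5, 1.9, 1], [-7, 3.8, 3], [-10.5, 5.6, 5.5], [-13.5, 7.2, 8], [-13.9, 7.4, 10], [-13.9, 7.4, 10], [-13.9, 7.4, 10], [-13.9, 7.4, 10]], turn=[[-0.004, 0.003, 0], [-0.004, 0.003, 0], [-0.004, 0.003, 0], [-0.004, 0.003, 0], [-0.004, 0.003, 0], [-0.004, 0.003, 0], [-0.004, 0.003, 0], [-0.004, 0.003, 0]])

```text
t: 9.4
position: [585.5, -228.0, 209.3]
eef_rot: [[0.358, 0.934, 0.001], [0.934, -0.358, -0.0], [0.0, 0.001, -1.0]]
force: [0.1, 0.1, 0.2]
finger_gap: 68.4
grip_force: 0.0
```

Run:
```python
from h import *
c=eyes.read_camera('scene');c=eyes.read_camera('scene')
move((585.6,-230),4,-21.2)
```

```text
t 9.5 delta cm [-0.22  0.07  3.28] turn [0.003 0.    0.004]
```

arm_command(grip=[0.8, 0.8, 0.8, 0.8, 0.1, 0.1, 0.1, 0.1], delta_pos=[[-0.1, 0.05, 1], [-0.1, 0.05, 2], [-0.1, 0.05, 2.9], [-0.1, 0.05, 2.9], [-0.1, 0.05, 2.9], [-0.1, 0.05, 2.9], [-0.1, 0.05, 2.9], [-0.1, 0.05, 2.9]], turn=[[0, 0, 0], [0, 0, 0], [0, 0, 0], [0, 0, 0], [0, 0, 0], [0, 0, 0], [0, 0, 0], [0, 0, 0]])

```text
t: 10.17
position: [585.4, -229.8, 179.6]
eef_rot: [[0.359, 0.933, 0.001], [0.933, -0.359, -0.0], [-0.0, 0.001, -1.0]]
force: [-0.7, 0.8, 2.9]
finger_gap: 29.8
grip_force: 39.3
```

arm_command(grip=[0.1, 0.1, 0.1], delta_pos=[[0, 0, 0], [0, 0, 0], [0, 0, 0]], turn=[[0, 0, 0], [0, 0, 0], [0, 0, 0]])

```text
t: 10.42
position: [585.3, -229.8, 179.6]
eef_rot: [[0.359, 0.933, 0.001], [0.933, -0.359, -0.0], [-0.0, 0.001, -1.0]]
force: [-1.2, 0.9, 6.4]
finger_gap: 30.0
grip_force: 39.5
```

Run:
```python
from h import *
s=robot.state(); print(s['position'],s['finger_gap'])
c=eyes.read_camera('scene'); q=near(c,(532.4,207.3),14,75,98); print(len(q),q.mean(0)-[3.6,-1.6,0]); q=near(c,(532.4,207.3),30,60,70);print('wheel',(q.max(0)+q.min(0))/2)
cv2.imwrite('pics/c1.png',np.hstack([cv2.resize(c['img'][a:a+100,b:b+100],None,fx=4,fy=4,interpolation=2) for a,b in((180,160),(130,345))])[:,:,::-1])
c=eyes.read_camera('top'); q=near(c,(532.4,207.3),14,75,98); print(len(q),q.mean(0)); q=near(c,(532.4,207.3),30,60,70);print('wheel',(q.max(0)+q.min(0))/2,q.mean(0))
r=finder.outline_of('top','stock')[0]; p=cloud(c,r['pixels']); q=p[(p[:,2]>46)&(p[:,2]<56)]; print(cv2.minAreaRect(q[:,:2].astype(np.float32)))
```

```text
[ 585.3440455  -229.82385762  179.56505491] 30.031600108263795
31 [532.50668367 207.54658798  83.3458533 ]
wheel [531.62430588 207.56770389  64.46140051]
17 [532.41977974 206.55719917  83.58937643]
wheel [531.82496259 207.6298934   64.57161302] [531.13259685 207.15502482  64.00515376]
((516.3597412109375, 166.30615234375), (160.4491424560547, 36.03365707397461), 68.9973373413086)
```

View pics/c1.png

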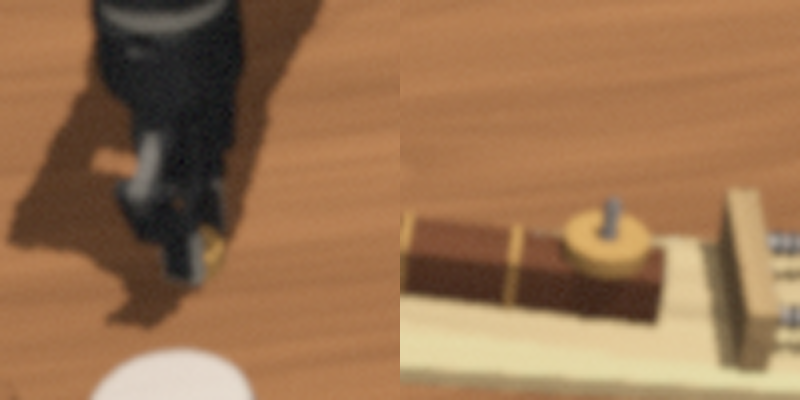

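The collar is held in the fingers. The right half shows the wheel seated at (607,240) with the spindle tip free.

Run:
```python
from h import *
move((532.4,207.5),124.6,-21.2)
```

```text
t 10.57 delta cm [ 38.92 -20.62 -11.83] turn [0.001 0.    0.003]
```

arm_command(grip=[0.1, 0.1, 0.1, 0.1, 0.1, 0.1, 0.1, 0.1], delta_pos=[[0, 0, -3], [0.5, 0, -6], [3, -1.5, -9], [6.5, -3.4, -11.8], [10, -5.3, -11.8], [13.5, -7.2, -11.8], [17, -9, -11.8], [20.5, -10.9, -11.8]], turn=[[0, 0, 0], [0, 0, 0], [0, 0, 0], [0, 0, 0], [0, 0, 0], [0, 0, 0], [0, 0, 0], [0, 0, 0]])

```text
t: 11.23
position: [556.3, 2.6, 297.1]
eef_rot: [[0.359, 0.933, 0.0], [0.933, -0.359, 0.0], [0.0, 0.0, -1.0]]
force: [0.2, -0.1, -1.6]
finger_gap: 30.2
grip_force: 39.9
```

arm_command(grip=[0.1, 0.1, 0.1, 0.1, 0.1, 0.1, 0.1, 0.1], delta_pos=[[3.5, -1.9, 0], [7, -3.7, 0], [10.5, -5.5, 0], [13.5, -7.1, 0], [16, -8.5, 0], [18, -9.5, 0], [18.4, -9.7, 0], [18.4, -9.7, 0]], turn=[[0, 0, 0], [0, 0, 0], [0, 0, 0], [0, 0, 0], [0, 0, 0], [0, 0, 0], [0, 0, 0], [0, 0, 0]])

```text
t: 11.9
position: [532.2, 208.4, 296.7]
eef_rot: [[0.357, 0.934, -0.0], [0.934, -0.357, -0.0], [-0.0, -0.0, -1.0]]
force: [0.4, -0.4, -0.6]
finger_gap: 30.2
grip_force: 39.9
```

arm_command(grip=[0.1, 0.1, 0.1, 0.1, 0.1], delta_pos=[[0, 0, 0.4], [0, 0, 0.8], [0, 0, 1.2], [0, 0, 1.4], [0, 0, 1.4]], turn=[[0, 0, 0], [0, 0, 0], [0, 0, 0], [0, 0, 0], [0, 0, 0]])

```text
t: 12.32
position: [532.6, 206.6, 282.1]
eef_rot: [[0.36, 0.933, -0.001], [0.933, -0.36, -0.0], [-0.001, -0.001, -1.0]]
force: [0.7, -0.5, -1.1]
finger_gap: 30.1
grip_force: 39.9
```

Run:
```python
from h import *
move((532.4,207.5),90.6,-21.2)
```

```text
t 12.32 delta cm [ 0.08 -0.05  1.85] turn [-0.001  0.001  0.002]
```

arm_command(grip=[0.1, 0.1, 0.1, 0.1, 0.1, 0.1, 0.1, 0.1], delta_pos=[[0.05, -0.02, 0.3], [0.05, -0.02, 0.6], [0.05, -0.02, 0.9], [0.05, -0.02, 1.2], [0.05, -0.02, 1.5], [0.05, -0.02, 1.7], [0.05, -0.02, 1.85], [0.05, -0.02, 1.85]], turn=[[0, 0, 0], [0, 0, 0], [0, 0, 0], [0, 0, 0], [0, 0, 0], [0, 0, 0], [0, 0, 0], [0, 0, 0]])

```text
t: 12.98
position: [532.4, 207.8, 264.0]
eef_rot: [[0.359, 0.933, -0.001], [0.933, -0.359, -0.0], [-0.0, -0.0, -1.0]]
force: [0.0, -0.6, -2.3]
finger_gap: 30.1
grip_force: 39.9
```

arm_command(grip=[0.1, 0.1, 0.1, 0.1, 0.1, 0.1], delta_pos=[[0, 0, 0.3], [0, 0, 0.6], [0, 0, 0.9], [0, 0, 1.2], [0, 0, 1.4], [0, 0, 1.5]], turn=[[0, 0, 0], [0, 0, 0], [0, 0, 0], [0, 0, 0], [0, 0, 0], [0, 0, 0]])

```text
t: 13.48
position: [532.4, 207.8, 248.9]
eef_rot: [[0.359, 0.933, -0.001], [0.933, -0.359, -0.0], [-0.0, -0.0, -1.0]]
force: [0.3, -0.4, -1.1]
finger_gap: 30.1
grip_force: 39.9
```

arm_command(grip=[0.1, 0.1, 0.1, 0.65, 0.65, 0.65, 0.65, 0.65], delta_pos=[[0, 0, 0.2], [0, 0, 0.35], [0, 0, 0.42], [0, 0, 0.4], [0, 0, 0.4], [0, 0, 0.3], [0, 0, -2], [0, 0, -5]], turn=[[0, 0, 0], [0, 0, 0], [0, 0, 0], [0, 0, 0], [0, 0, 0], [0, 0, 0], [0, 0, 0], [0, 0, 0]])

```text
t: 14.15
position: [532.1, 207.6, 298.2]
eef_rot: [[0.359, 0.933, -0.004], [0.933, -0.359, -0.001], [-0.003, -0.003, -1.0]]
force: [-0.0, -0.1, 0.4]
finger_gap: 55.5
grip_force: 0.0
```

Run:
```python
from h import *
import math
c=eyes.read_camera('scene'); q=near(c,(532.4,207.3),20,72,90); print(len(q),np.percentile(q[:,2],[10,50,75,90,98]))
cv2.imwrite('pics/c2.png',cv2.resize(c['img'][140:240,330:480],None,fx=4,fy=4,interpolation=2)[:,:,::-1])
move((516.2-55*math.cos(math.radians(68.9)),165.9-55*math.sin(math.radians(68.9))),110,-21.1)
```

```text
125 [74.37582809 79.68134896 81.23734341 83.06868494 86.80225333]
t 14.2 delta cm [-10.05  -0.09   2.25] turn [ 0.005 -0.004  0.001]
```

View pics/c2.png

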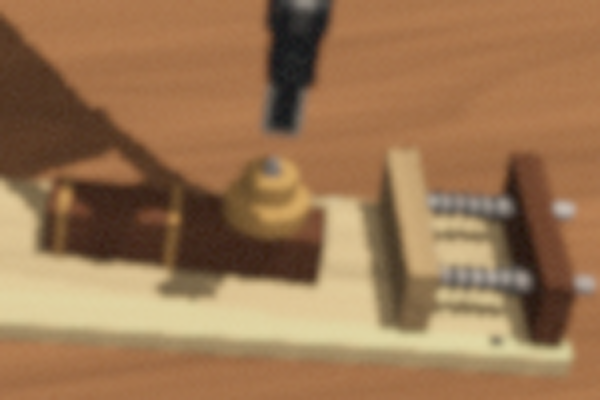

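Collar seated on the wheel, top at z≈81, spindle tip showing at crop (272,165). Both rings are home and released. Now the plain end of the stock.

arm_command(grip=[0.75, 0.75, 0.75, 0.75, 0.75, 0.75, 0.75, 0.75], delta_pos=[[-3, 0, -0.5], [-6, 0, -0.5], [-9, -0.05, 0.5], [-9.6, -0.05, 3.5], [-9.6, -0.05, 6.5], [-9.6, -0.05, 8.5], [-9.6, -0.05, 8.5], [-9.6, -0.05, 8.5]], turn=[[0.002, -0.002, 0], [0.002, -0.002, 0], [0.002, -0.002, 0], [0.002, -0.002, 0], [0.002, -0.002, 0], [0.002, -0.002, 0], [0.002, -0.002, 0], [0.002, -0.002, 0]])

```text
t: 14.87
position: [497.7, 118.4, 214.5]
eef_rot: [[0.359, 0.933, -0.004], [0.933, -0.359, -0.001], [-0.002, -0.003, -1.0]]
force: [0.2, -0.5, 1.2]
finger_gap: 64.0
grip_force: 0.0
```

Run:
```python
from h import *
s=robot.state();print(s['position'],s['finger_gap'],s['force'])
move((498.2,119.3),22,-21.1)
```

```text
[497.70875866 118.38229693 214.45331186] 63.976633721201146 [ 0.2410134  -0.54313759  1.24316033]
t 14.87 delta cm [0.11 0.02 1.95] turn [-0.003  0.002  0.001]
```

arm_command(grip=[0.75, 0.75, 0.75, 0.2, 0.2, 0.2, 0.2, 0.2], delta_pos=[[0.1, 0.02, 0.8], [0.1, 0.02, 1.6], [0.1, 0.02, 1.9], [0.1, 0.02, 1.9], [0.1, 0.02, 1.9], [0.1, 0.02, 1.9], [0.1, 0.02, 1.9], [0.1, 0.02, 1.9]], turn=[[-0.003, 0.002, 0], [-0.003, 0.002, 0], [-0.003, 0.002, 0], [-0.003, 0.002, 0], [-0.003, 0.002, 0], [-0.003, 0.002, 0], [-0.003, 0.002, 0], [-0.003, 0.002, 0]])

```text
t: 15.53
position: [498.3, 119.2, 195.8]
eef_rot: [[0.359, 0.933, 0.002], [0.933, -0.359, -0.0], [0.001, 0.002, -1.0]]
force: [0.2, 0.7, 3.7]
finger_gap: 35.1
grip_force: 40.9
```

arm_command(grip=[0.2, 0.2, 0.2], delta_pos=[[0, 0, 0], [0, 0, 0], [0, 0, 0]], turn=[[0, 0, 0], [0, 0, 0], [0, 0, 0]])

```text
t: 15.78
position: [498.3, 119.2, 195.8]
eef_rot: [[0.359, 0.933, 0.002], [0.933, -0.359, -0.0], [0.0, 0.002, -1.0]]
force: [-1.2, -0.9, 6.1]
finger_gap: 35.4
grip_force: 41.2
```

Run:
```python
from h import *
for cam in('top','scene'):
    c=eyes.read_camera(cam)
    for n in('jig','fence'):
        r=finder.outline_of(cam,n)
        if not r: continue
        p=cloud(c,r[0]['pixels'])
        if n=='jig': q=p[(p[:,2]>11)&(p[:,2]<18)]
        else: q=p[(p[:,2]>52)&(p[:,2]<64)]
        print(cam,n,round(r[0]['conf'],2),len(q),cv2.minAreaRect(q[:,:2].astype(np.float32)))
    q=near(c,(557,268),90,56,63); 
    k=cv2.minAreaRect(q[:,:2].astype(np.float32)); print('fence top pts',len(q),k)
    q=near(c,(520,166),95,48,53); k=cv2.minAreaRect(q[:,:2].astype(np.float32)); print('stock',len(q),k)
s=robot.state();print(s['position'],s['finger_gap'],s['force'],s['torque'])
```

```text
top jig 0.97 3540 ((526.7333984375, 196.59356689453125), (358.7238464355469, 139.758056640625), 74.47357177734375)
top fence 0.81 441 ((551.3552856445312, 304.9342041015625), (116.13760375976562, 91.44986724853516), 5.077098369598389)
fence top pts 491 ((557.3681030273438, 292.4754333496094), (141.4664764404297, 112.29692840576172), 48.48405075073242)
stock 27 ((527.998046875, 159.64620971679688), (159.16429138183594, 23.918476104736328), 62.261695861816406)
scene jig 0.77 3385 ((528.2051391601562, 195.91705322265625), (359.326904296875, 146.7938995361328), 74.32679748535156)
scene fence 0.94 291 ((566.1593627929688, 319.22564697265625), (89.18379974365234, 126.48065185546875), 74.2370834350586)
fence top pts 389 ((549.141357421875, 278.4278869628906), (172.46360778808594, 117.41535949707031), 51.4935417175293)
stock 389 ((516.2156982421875, 165.62576293945312), (161.05972290039062, 57.374778747558594), 75.0350341796875)
[498.25510845 119.26704749 195.82725097] 35.49380361543566 [ 0.64652518 -0.22880998  5.72653432] [ 0.02108573  0.1214658  -0.04642313]
```

arm_command(grip=[0.2, 0.2, 0.2, 0.2, 0.2, 0.2, 0.2, 0.2], delta_pos=[[0.4, 0.06, 0], [0.8, 0.15, 0], [1.2, 0.22, 0], [1.6, 0.3, 0], [2.0, 0.38, 0], [2.4, 0.44, 0], [2.55, 0.46, 0], [2.55, 0.46, 0]], turn=[[0, 0, -0.02], [0, 0, -0.04], [0, 0, -0.06], [0, 0, -0.08], [0, 0, -0.096], [0, 0, -0.096], [0, 0, -0.096], [0, 0, -0.096]])

```text
t: 16.75
position: [511.7, 141.2, 195.8]
eef_rot: [[0.267, 0.964, 0.001], [0.964, -0.267, -0.001], [-0.001, 0.001, -1.0]]
force: [-1.6, -4.7, 7.8]
finger_gap: 34.8
grip_force: 41.4
```

```bash
cat >> h.py <<'E'
U=np.array([.2681,.9634]);N=np.array([.9634,-.2681])
def report():
    s=robot.state();p=np.array(s['position'])[:2];f=np.array(s['force'])
    print('t',round(s['t'],2),'adv',round(p@U-248.3,2),'lat',round(p@N-454.8,2),'Fu',round(f[:2]@U,2),'Fn',round(f[:2]@N,2),'Fz',round(f[2],2),'T',np.round(s['torque'],2),'xang',np.degrees(np.arctan2(s['eef_rot'][1][0],s['eef_rot'][0][0])),'z',s['position'][2])
    for cam in('top','scene'):
        c=eyes.read_camera(cam); P=cloud(c,np.ones((420,560),bool))
        s_=P[:,:2]@U-330.5; l=P[:,:2]@N-454.8
        k=(abs(l)<55)&(P[:,2]>50)&(P[:,2]<62)&(s_>75)&(s_<140); a=s_[k&(P[:,2]>55.5)]
        print(cam,'fence',len(a),'s range',np.percentile(a,[2,50,98]))
        k=(abs(l+3)<16)&(P[:,2]>47)&(P[:,2]<55)&(s_<(np.percentile(a,2)+3))&(s_>-30); print('  stock front s',np.percentile(s_[k],98) if k.sum() else None)
        b=(abs(l)<24)&(P[:,2]>48)&(P[:,2]<54)&(s_>-60)&(s_<80)
        if b.sum()>20: print('  rect',cv2.minAreaRect(np.stack([s_,l],1)[b].astype(np.float32)),b.sum())
E
python3 - <<'E'
from h import *
report()
E
```

```text
t 16.75 adv 24.91 lat 0.32 Fu -5.0 Fn -0.28 Fz 7.84 T [-0.54  0.29  0.04] xang 74.49064066017405 z 195.83973940437227
top fence 309 s range [ 85.39200761  94.09539998 103.34858303]
  stock front s None
scene fence 214 s range [ 84.84087853  93.12994069 102.31337907]
  stock front s 84.8250638889169
  rect ((11.177806854248047, 2.1386241912841797), (41.86338424682617, 120.51240539550781), 89.7914810180664) 307
```

arm_command(grip=[0.2, 0.2, 0.2, 0.2, 0.2, 0.2, 0.2, 0.2], delta_pos=[[0.5, 0, 0], [1.0, 0, 0], [1.3, 0, 0], [1.6, 0, 0], [1.9, 0, 0], [2.2, 0, 0], [2.4, 0, 0], [2.4, 0, 0]], turn=[[0, 0, 0], [0, 0, 0], [0, 0, 0], [0, 0, 0], [0, 0, 0], [0, 0, 0], [0, 0, 0], [0, 0, 0]])

```text
t: 17.52
position: [518.1, 163.8, 195.8]
eef_rot: [[0.268, 0.964, 0.001], [0.964, -0.268, -0.002], [-0.002, 0.001, -1.0]]
force: [-2.6, -10.5, 10.0]
finger_gap: 35.2
grip_force: 41.6
```

Run:
```python
from h import *
report()
```

```text
t 17.52 adv 48.41 lat 0.41 Fu -10.83 Fn 0.36 Fz 9.99 T [-1.47  0.44  0.02] xang 74.47651003031223 z 195.84774985788397
top fence 128 s range [ 96.26590139 105.25286292 114.09880648]
  stock front s None
  rect ((-56.66990661621094, 0.5259208679199219), (34.48760986328125, 9.658254623413086), 81.15061950683594) 49
scene fence 225 s range [ 87.85170239 103.66603358 112.4406222 ]
  stock front s 89.4511016390926
  rect ((9.672138214111328, 4.222126007080078), (140.67422485351562, 41.39872360229492), 3.1597092151641846) 313
```

arm_command(grip=[0.2, 0.2, 0.2, 0.2, 0.2, 0.2], delta_pos=[[0.25, 0, 0], [0.5, 0, 0], [0.7, 0, 0], [0.9, 0, 0], [0.9, 0, 0], [0.9, 0, 0]], turn=[[0, 0, 0], [0, 0, 0], [0, 0, 0], [0, 0, 0], [0, 0, 0], [0, 0, 0]])

```text
t: 18.12
position: [520.4, 171.9, 195.8]
eef_rot: [[0.268, 0.963, 0.0], [0.963, -0.268, -0.003], [-0.003, 0.001, -1.0]]
force: [-2.8, -15.3, 11.9]
finger_gap: 35.2
grip_force: 41.8
```

Run:
```python
from h import *
report()
c=eyes.read_camera('scene'); t=eyes.read_camera('top')
cv2.imwrite('pics/f.png',np.hstack([cv2.resize(i,None,fx=4,fy=4,interpolation=2) for i in(c['img'][140:230,370:480],t['img'][165:255,75:165])])[:,:,::-1])
```

```text
t 18.12 adv 56.88 lat 0.49 Fu -15.54 Fn 1.41 Fz 11.88 T [-2.37  0.59  0.08] xang 74.46947961813034 z 195.82306055803477
top fence 119 s range [104.3764426  114.41523267 122.30287265]
  stock front s None
  rect ((-48.77513885498047, 0.4376106262207031), (34.787235260009766, 14.541966438293457), 82.92330169677734) 75
scene fence 235 s range [ 79.38827946 110.83866508 120.77008321]
  stock front s 46.27431444859658
  rect ((11.949039459228516, 3.2067222595214844), (134.94140625, 42.54856872558594), 0.964485228061676) 339
```

View pics/f.png

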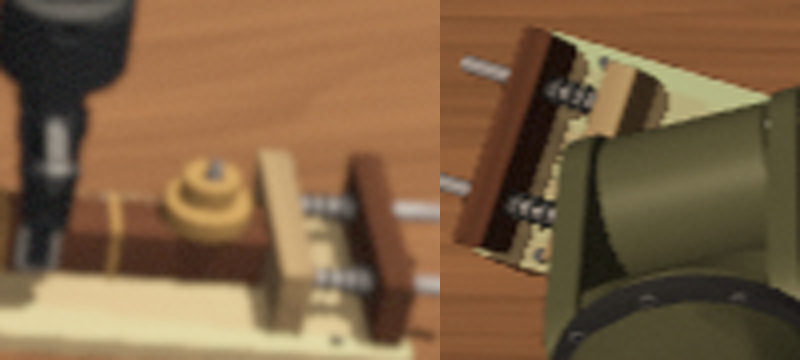

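arm_command(grip=[0.2, 0.2, 0.2, 0.2], delta_pos=[[0, 0, -0.02], [0.03, 0, -0.03], [0.05, 0, -0.03], [0.05, 0, -0.03]], turn=[[0, 0, 0], [0, 0, 0], [0, 0, 0], [0, 0, 0]])

```text
t: 18.65
position: [520.5, 172.2, 195.8]
eef_rot: [[0.268, 0.963, -0.0], [0.963, -0.268, -0.003], [-0.003, 0.001, -1.0]]
force: [-4.5, -17.6, 9.1]
finger_gap: 35.4
grip_force: 41.5
```

Run:
```python
from h import *
report()
```

```text
t 18.65 adv 57.19 lat 0.49 Fu -18.18 Fn 0.4 Fz 9.12 T [-2.63  0.39  0.08] xang 74.45999424563603 z 195.8450737290608
top fence 123 s range [104.61564805 113.51425064 122.39914799]
  stock front s None
  rect ((-49.239295959472656, 3.3997135162353516), (43.114288330078125, 15.975479125976562), 73.49948120117188) 75
scene fence 235 s range [ 81.2814319  110.97717067 121.05199082]
  stock front s 47.351965040005155
  rect ((11.903724670410156, 1.0589447021484375), (134.6746368408203, 46.16719055175781), 0.48164957761764526) 336
```

arm_command(grip=[0.2, 0.2, 0.2, 0.2, 0.2], delta_pos=[[0, 0, -0.03], [0, 0, -0.06], [0, 0, -0.08], [0, 0, -0.08], [0, 0, -0.08]], turn=[[0, 0, 0], [0, 0, 0], [0, 0, 0], [0, 0, 0], [0, 0, 0]])

```text
t: 19.17
position: [520.3, 172.4, 195.9]
eef_rot: [[0.268, 0.963, -0.001], [0.963, -0.268, -0.003], [-0.003, -0.0, -1.0]]
force: [-0.0, -13.2, -0.4]
finger_gap: 35.3
grip_force: 40.6
```

Run:
```python
from h import *
report()
```

```text
t 19.17 adv 57.33 lat 0.27 Fu -12.76 Fn 3.53 Fz -0.36 T [-1.91 -0.07 -0.28] xang 74.43231058479269 z 195.93570023166578
top fence 119 s range [104.59288882 114.03600438 122.26486515]
  stock front s None
  rect ((-49.3126106262207, 3.640840530395508), (43.5071907043457, 16.1567440032959), 71.8733901977539) 76
scene fence 226 s range [ 79.78981454 112.23009551 121.54048162]
  stock front s 46.29004645341765
  rect ((11.882659912109375, 1.5335712432861328), (134.8619384765625, 44.79581832885742), 0.5409181118011475) 334
```

arm_command(grip=[0.2, 0.2, 0.2, 0.2, 0.2, 0.2], delta_pos=[[0, 0, 0], [0, 0, 0], [0, 0, 0], [0, 0, 0], [0, 0, 0], [0, 0, 0]], turn=[[0, 0, 0], [0, 0, 0], [0, 0, 0], [0, 0, 0], [0, 0, 0], [0, 0, 0]])

```text
t: 19.77
position: [520.4, 172.5, 195.9]
eef_rot: [[0.268, 0.963, -0.001], [0.963, -0.268, -0.003], [-0.003, -0.0, -1.0]]
force: [0.2, -12.8, 0.3]
finger_gap: 35.4
grip_force: 40.6
```

Run:
```python
from h import *
report(); print(ticket.finish_job())
```

```text
t 19.77 adv 57.37 lat 0.28 Fu -12.31 Fn 3.61 Fz 0.29 T [-1.95 -0.09 -0.23] xang 74.43349602775602 z 195.933772451128
top fence 120 s range [104.46062428 113.48545891 122.95395856]
  stock front s None
  rect ((-48.18647766113281, 4.333759307861328), (41.03208923339844, 14.51257038116455), 72.11954498291016) 76
scene fence 231 s range [ 81.66264094 111.90457839 121.44795365]
  stock front s 46.42505487955653
  rect ((11.609275817871094, 1.0448017120361328), (44.256919860839844, 134.8354949951172), 89.7367935180664) 336
the job is handed in; nothing more can be done
None
```

The job is handed in after about 20 s: the wheel and then the collar are fully home and released, and the arm is holding the stock by its plain end, lined up with the jig, against the fence at about 19–20 mm of travel (about 10 N of spring push, 12 N at the wrist).

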